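# Swap the empty cinnamon jar at the back of the condiment caddy

## Task

The cinnamon jar at the back of the condiment caddy has run out. Stand both sauce bottles that hem it in on the ribbed rubber mat beside the caddy, push the jar through the sprung flap into the waste bin, then stand the steel cocoa shaker in the jar's well and put each sauce bottle back in the well it came from. Never tip a sauce bottle over, leave the glass of stirrers and the coffee cup where they are, and at the end everything in the caddy stands upright and the bin's flap is shut.

Things in the scene. Friction and masses are not known exactly. Their poses are not given: they have to be found in the camera images.
- bottle_nozzle: white sauce bottle with a pointed nozzle, 218 mm tall; straight body 58 mm in diameter up to 168 mm above the base, then shoulder, ribbed cap 49 mm wide and nozzle; about 0.3 kg, rigid. Origin: centre of its underside, z up. Grip it across the body about 155 mm above the base. Starts upright in one of the caddy's two front wells (either one).
- bottle_round: white sauce bottle with a domed shoulder and a short blunt steel cap, 199 mm tall; straight body 64 mm in diameter up to 142 mm above the base; about 0.33 kg, rigid. Origin: centre of its underside, z up. Grip it across the body about 135 mm above the base. Starts upright in the caddy's other front well.
- spice_jar: the empty cinnamon jar: round, red cap, label, 45 mm in diameter, 106 mm tall, 0.11 kg. Origin: centre of its underside, z up. Grip it across the cap about 88 mm above the base. Starts upright in the caddy's back well, about 18 mm behind and between the two bottles, which are much taller.
- shaker: the cocoa shaker: plain steel cylinder with a rounded top, 43 mm in diameter, 92 mm tall, about 0.14 kg. Origin: centre of its underside, z up. Starts upright on the bare counter in front of the caddy.
- caddy: condiment caddy, fixed: dark wooden block 132 x 200 x 28 mm (x, y, z), thin steel rail 61 mm high round the rear. Origin: centre of its underside; x to the back, y left, z up. Two front wells, 74 mm wide, centred at (-19, +53.5) and (-19, -53.5) mm; back well, 57 mm wide, at (+27, 0) mm. All are round, 18 mm deep, floor 10 mm above the counter, rims chamfered 3 mm.
- mat: black ribbed rubber bar mat with nothing on it (not the mat under the tamper far off to the right), fixed flat on the counter left or right of the caddy, 160 x 220 x 6 mm (x, y, z). Origin: centre of its underside, z up; a thing standing on it has its base 6 mm above the counter.
- bin: steel waste bin with a black lid, fixed, on the left or right (where the mat is not), 150 x 164 mm, flat top 220 mm above the counter. Origin: centre of its underside; x away from the robot, y left, z up. Mouth in the lid 86 (x) x 110 (y) mm, centred over the origin and closed by a flap. Inside 142 x 156 mm, floor 5 mm above the counter.
- bin_flap (a joint): angle (rad) of the bin's steel flap: 0 shut, up to 1.45. Hinged along the mouth's +x edge, 80 mm long; a thing pushed down on it swings it down into the bin (under 1 N), it springs shut by itself. Open, it hangs along the +x edge, so come through about 8 mm to the -x side of the mouth's centre; a jar let go some 60 mm deep in the mouth falls in.
- stirrer_jar: bystander: glass jar of wooden stirrers, 72 mm in diameter, 148 mm tall, standing loose behind the caddy to the right. Origin: centre of its underside
- cup: bystander: pale stoneware coffee cup, 86 x 102 x 56 mm, standing loose in front of the caddy to the left. Origin: on its underside, some 10 mm off the centre of its foot

How it is judged:
By the outcome, as a careful person would: the job done as asked, in the order asked, and still so for the second after the job is handed in, with the robot touching nothing.
It also fails if it takes over 128 s, if anything falls off the work surface, if the arm or the gripper's body presses on something with over 40 N, if the wrist force passes 120 N, or if a joint passes its speed limit or range.

## Robot

A 6-joint arm with a two-finger parallel gripper is mounted at the origin on a cart in front of the work surface, level with it; the furniture and walls round the work are solid. World frame = base frame: x ahead of the robot, y to its left, z up, the work surface at z = 0. Lengths are in m, angles in degrees, forces in N, time in s.
With the tool pointing down it reaches from about 0.2 to 0.875 m from the base axis. Payload 3.4 kg.
Tool frame: the origin (TCP) lies on the centre line of the jaws, within the pads' length; the fingertips stand r.tip_reach ahead of it and the grasp point (between the pads) lies 5 mm behind it (r.tip_reach is the distance from the TCP to the fingertips, in m); z points along the fingers, y is the line along which they close (so a half turn about z gives the same grasp; the last joint's range is limited). The gripper opens to 94 mm and grips with 3 to 60 N. Pads are 16 mm wide; open, the fingers measure 119 mm over their backs; the gripper's body (75 mm by 177 mm) begins 78 mm behind the grasp point.
Start: joints at [-75, 15.808, 86.224, -0, 77.962, -6.933], TCP at [0.215, -0.533, 0.219] pointing down, gripper open.
Joint ranges: [-165.64, 165.64], [-43.16, 119.46], [12.63, 154.43], [-67.54, 247.53], [6.08, 155.33], [-154.97, 154.97]. Speed limits (degrees/s): [147.25, 147.25, 180, 180, 180, 180].

## Interface

Orientations are given as [roll, pitch, yaw] about the fixed x, y, z axes, in that order (R = Rz(yaw) Ry(pitch) Rx(roll)).
In Python, from cell import get_obs, camera, order, r gives the robot as it stands. The module is installed in compiled form; this text tells all that it offers.
- The arm moves only by the tool jog_arm, never from a script. Its argument "series" is a list of rows, each an object with "translation": the shift along the tool's x, y, z in m, a list of three; "twist": the turn, a rotation vector about the tool's x, y, z in degrees, a list of three. In form: [{"translation": [dx, dy, dz], "twist": [wx, wy, wz]}, ...]. A call has 1 to 8 rows; each row shifts and turns the commanded pose from where the row before left it, along the tool's axes as they then stand; what a row does not reach is not made up. A row lasts 1/8 s, in which the tool goes at most 62.5 mm and 10.7 degrees, less where a joint would pass 70% of its speed; a pose out of reach is approached as far as the arm can. A call is refused whole if a number of a shift passes 0.0625 or a number of a turn 10.7, either way. A call with a gripper value outside its range is refused whole. "hand" is the opening, from -1 (shut) to 1 (fully open), so that 0 is half open, set as the call begins (left out, the last holds). The fingers move at their own pace and stop on an object; the grip force is fixed at half the most. Time passes only in rows, so rows that do not move let the fingers close. It gives the time, the measured TCP pose, the force, the opening and the grip force at its end, in the units of the state.
- get_obs(): the state, without advancing time (a new reading comes with each control period).
- camera(name): name is "scene" or "top" or "wrist"; returns a dict with "image" (480x640x3 uint8, red, green, blue), "fx", "fy", "cx", "cy" (pixels), "k1" (the pictures are not rectified: a ray, as slopes to the right and down, at radius r is drawn at 1 + k1 r^2 times it, then the intrinsics apply), "T" (4x4, takes a point from camera to world coordinates); the wrist camera has in their place "T_tool_cam" (4x4, takes a point from camera to tool coordinates, whose origin is the TCP and whose axes are the flange's). Camera axes: x right, y down, z forward; pixel columns grow to the right and rows downward; lengths in m; the calibration is good to about 2 mm. A picture is of the moment at which its call begins: read the wrist's pose just before it. There is no depth.
- order.sign_off(): hands the job in; it is judged then, once.
The state is a dict: "t": time; "joint_positions": joint angles; "joint_velocities": joint speeds; "effort": joint torques, N m; "tool_pos": TCP position; "orientation": TCP orientation; "ft_force": force on the tool from outside, world axes, zero at the start; "wrist_torque": the same for the moment, N m; "finger_gap": finger opening in m; "gripper_force": force on a finger pad.
Only numpy, scipy, OpenCV 4.12 (cv2) and the standard library are available. Lean on these libraries where they do the work, as an engineer would, in place of code of your own. Each camera call takes 0.05 s, during which the arm holds its last target. There are 200 camera calls.

## Working session

There is one attempt and no reset: what is moved stays moved. The work goes in short steps, Python scripts to look and compute and a tool call to move; the robot and the scene stay as the last step left them, time stands still between calls to the robot, and variables do not carry over. Pictures are saved under pics/ and viewed, at most 14 in all, crops included, and the job is handed in when it is done.

Besides the shell and the picture viewer there is one more tool, called after ">>>" by a JSON object that holds its "op" and its "data", one argument or row to a line. jog_arm: Moves the arm, as the interface text tells. Its arguments: {"type":"object","properties":{"series":{"type":"array","items":{"type":"object","properties":{"translation":{"type":"array","items":{"type":"number"}},"twist":{"type":"array","items":{"type":"number"}}}}},"hand":{"type":"number"}},"required":["series"]}

```bash
mkdir -p pics
cat > h.py <<'E'
import numpy as np, cv2
from cell import get_obs, camera, order, r
def save(c,n): cv2.imwrite('pics/'+n, c['image'][:,:,::-1])
def ray(c,u,v,T=None):
    K=np.array([[c['fx'],0,c['cx']],[0,c['fy'],c['cy']],[0,0,1.]])
    p=cv2.undistortPoints(np.array([[[u,v]]],float),K,np.array([c['k1'],0,0,0.]))[0,0]
    T=c['T'] if T is None else T
    T=np.array(T); d=T[:3,:3]@np.array([p[0],p[1],1]); return T[:3,3],d
def onz(c,u,v,z,T=None):
    o,d=ray(c,u,v,T); return o+d*(z-o[2])/d[2]
def proj(c,P,T=None):
    T=np.array(c['T'] if T is None else T); q=T[:3,:3].T@(np.array(P)-T[:3,3]); x,y=q[:2]/q[2]; s=1+c['k1']*(x*x+y*y)
    return c['fx']*x*s+c['cx'], c['fy']*y*s+c['cy']
E
python3 - <<'E'
from h import *
o=get_obs(); print(o, r.tip_reach)
for n in('scene','top'):
    c=camera(n); save(c,n+'0.png'); print(n,c['fx'],c['k1'],np.round(c['T'],3).tolist())
print(camera('wrist')['T_tool_cam'])
E
```

```text
{'t': 0.0, 'joint_positions': array([-7.50014134e+01,  1.58455117e+01,  8.62929488e+01,  4.44577306e-05,
        7.79625266e+01, -6.93428926e+00]), 'joint_velocities': array([-0.02125369,  0.1459936 , -0.00675596, -0.1095068 ,  0.00372591,
        0.00448202]), 'effort': array([ 3.04258414e-03, -4.04581547e+01, -2.37226528e+01,  7.04536051e-02,
        3.45873751e-02, -1.27338421e-04]), 'tool_pos': array([ 0.21461585, -0.5328695 ,  0.21864153]), 'orientation': array([-1.79899757e+02, -1.22354070e-02,  2.19328559e+01]), 'ft_force': array([ 0.33291214, -0.2742364 ,  0.19215808]), 'wrist_torque': array([0.02259484, 0.02091412, 0.02126519]), 'gripper_force': 0.0, 'finger_gap': 0.09398418935744404} 0.014
scene 515.672211336906 -0.14156049763064915 [[-0.089, -0.732, 0.675, -0.27], [-0.996, 0.063, -0.063, 0.027], [0.004, -0.678, -0.735, 1.108], [0.0, 0.0, 0.0, 1.0]]
top 458.9306440079127 0.005326947589889033 [[-0.275, -0.747, 0.605, -0.083], [-0.961, 0.203, -0.187, 0.139], [0.017, -0.633, -0.774, 1.023], [0.0, 0.0, 0.0, 1.0]]
[[-4.35359287e-04 -9.68798566e-01 -2.47849043e-01  7.11690040e-02]
 [ 9.99999901e-01 -3.98504544e-04 -1.98865455e-04 -1.32622189e-03]
 [ 9.38915974e-05 -2.47849105e-01  9.68798644e-01 -1.63551313e-01]
 [ 0.00000000e+00  0.00000000e+00  0.00000000e+00  1.00000000e+00]]
```

View pics/scene0.png

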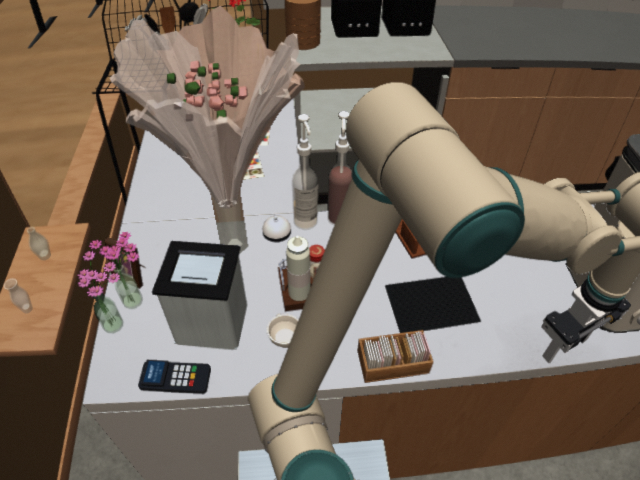

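View pics/top0.png

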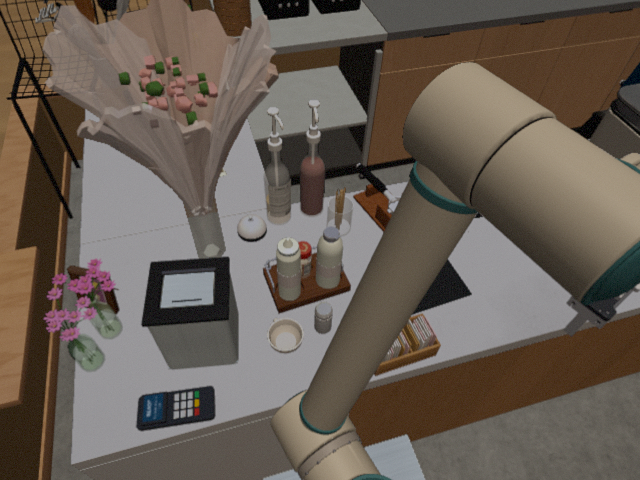

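Both views show the caddy mid-counter: nozzle bottle in the left well (top ~(289,270)), round bottle in the right (~(329,258)), jar's red cap (303,250). The shaker is at (323,318), the cup at (285,335), and the bin on the left. In the scene view the mat is on the right, with corners near (387,290), (463,277), (480,320), (400,333).

Run:
```python
from h import *
s=camera('scene');t=camera('top')
def pr(n,c,u,v,z): print(n,np.round(onz(c,u,v,z),3))
for u,v in((387,287),(463,277),(480,320),(403,333)): pr('mat',s,u,v,.006)
for u,v in((150,263),(229,258),(232,319),(145,325)): pr('binT',t,u,v,.22)
for u,v in((166,242),(240,246),(236,296),(156,291)): pr('binS',s,u,v,.22)
pr('nozzleT',t,288,240,.215);pr('nozzleS',s,297,238,.215)
pr('roundT',t,332,233,.197)
pr('nozBaseT',t,289,297,.01);pr('rndBaseT',t,328,286,.01)
pr('jarT',t,304,247,.112);pr('jarS',s,317,252,.112)
pr('shakerT',t,324,308,.088);pr('shakerbaseT',t,323,330,0)
pr('cup',t,285,326,.056); pr('cupS',s,283,326,.056)
for u,v in((264,265),(339,249),(349,288),(275,306)): pr('cad',t,u,v,.028)
pr('stir',t,339,233,0.)
```

```text
mat [ 0.562 -0.24   0.006]
mat [ 0.577 -0.457  0.006]
mat [ 0.433 -0.463  0.006]
mat [ 0.414 -0.254  0.006]
binT [0.578 0.298 0.22 ]
binT [0.547 0.132 0.22 ]
binT [0.395 0.151 0.22 ]
binT [0.427 0.316 0.22 ]
binS [0.577 0.309 0.22 ]
binS [0.549 0.133 0.22 ]
binS [0.404 0.139 0.22 ]
binS [0.432 0.316 0.22 ]
nozzleT [ 0.567 -0.006  0.215]
nozzleS [ 0.568 -0.002  0.215]
roundT [ 0.575 -0.115  0.197]
nozBaseT [0.546 0.001 0.01 ]
rndBaseT [ 0.551 -0.107  0.01 ]
jarT [ 0.617 -0.058  0.112]
jarS [ 0.611 -0.054  0.112]
shakerT [ 0.446 -0.06   0.088]
shakerbaseT [ 0.436 -0.058  0.   ]
cup [0.441 0.036 0.056]
cupS [0.429 0.045 0.056]
cad [0.65  0.043 0.028]
cad [ 0.649 -0.168  0.028]
cad [ 0.52  -0.153  0.028]
cad [0.518 0.044 0.028]
stir [ 0.727 -0.195  0.   ]
```

>>> {"op": "jog_arm", "data": {
  "series": [
    {"translation": [0, 0, -0.03], "twist": [0, 0, -8.5]},
    {"translation": [0, 0, -0.03], "twist": [0, 0, -8.5]},
    {"translation": [0, 0, -0.03], "twist": [0, 0, -8.5]},
    {"translation": [0, 0, -0.03], "twist": [0, 0, -8.5]},
    {"translation": [0, 0, -0.03], "twist": [0, 0, -8.5]},
    {"translation": [0, 0, -0.03], "twist": [0, 0, -8.5]},
    {"translation": [0, 0, -0.03], "twist": [0, 0, -8.5]},
    {"translation": [0, 0, 0], "twist": [0, 0, -8.5]}
  ],
  "hand": 1
}}

```text
t: 1.25
tool_pos: [0.215, -0.5342, 0.4322]
orientation: [179.9, 0.3, 90.2]
ft_force: [0.2, 0.1, 0.0]
finger_gap: 0.0945
gripper_force: 0.0
```

>>> {"op": "jog_arm", "data": {
  "series": [
    {"translation": [0.052, 0.034, 0]},
    {"translation": [0.052, 0.034, 0]},
    {"translation": [0.052, 0.034, 0]},
    {"translation": [0.052, 0.034, 0]},
    {"translation": [0.052, 0.034, 0]},
    {"translation": [0.052, 0.034, 0]},
    {"translation": [0.052, 0.034, 0]},
    {"translation": [0.052, 0.034, 0]}
  ]
}}

```text
schema error: expected keys translation, twist
```

>>> {"op": "jog_arm", "data": {
  "series": [
    {"translation": [0.05, 0.03, 0]},
    {"translation": [0, 0, 0]},
    {"translation": [0, 0, 0]}
  ]
}}

```text
schema error: expected keys translation, twist
```

```bash
cat >> h.py <<'E'
from scipy.spatial.transform import Rotation
def wrist():
    o=get_obs(); c=camera('wrist'); T=np.eye(4)
    T[:3,:3]=Rotation.from_euler('xyz',o['orientation'],degrees=True).as_matrix(); T[:3,3]=o['tool_pos']
    c['T']=T@np.array(c['T_tool_cam']); return o,c
E
python3 - <<'E'
from h import *
o,c=wrist(); save(c,'w1.png'); print(c['fx'],c['k1'],np.round(c['T'],3).tolist(),o['tool_pos'],o['orientation'])
np.savez('w1.npz',**c)
E
```

```text
374.0043616887853 0.008599799572905607 [[1.0, 0.003, 0.002, 0.214], [0.003, -0.968, -0.252, -0.461], [0.001, 0.252, -0.968, 0.595], [0.0, 0.0, 0.0, 1.0]] [ 0.21499233 -0.53415966  0.43216966] [179.92414403   0.28687286  90.21486937]
```

View pics/w1.png

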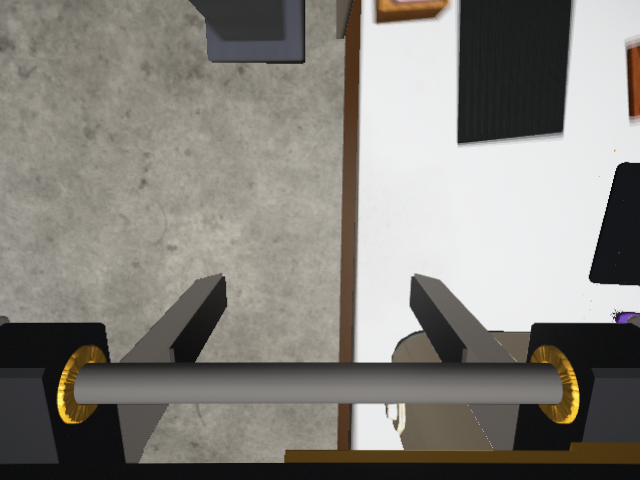

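The view misses the caddy because those moves were refused; it only shows the mat's near edge, with corners (458,143) and (563,132). Moving on.

>>> {"op": "jog_arm", "data": {
  "series": [
    {"translation": [0.04, 0.041, 0], "twist": [0, 0, 0]},
    {"translation": [0.04, 0.041, 0], "twist": [0, 0, 0]},
    {"translation": [0.04, 0.041, 0], "twist": [0, 0, 0]},
    {"translation": [0.04, 0.041, 0], "twist": [0, 0, 0]},
    {"translation": [0.04, 0.041, 0], "twist": [0, 0, 0]},
    {"translation": [0.04, 0.041, 0], "twist": [0, 0, 0]},
    {"translation": [0.04, 0.041, 0], "twist": [0, 0, 0]},
    {"translation": [0.04, 0.041, 0], "twist": [0, 0, 0]}
  ]
}}

```text
t: 2.3
tool_pos: [0.5441, -0.2122, 0.429]
orientation: [-180.0, -0.0, 89.8]
ft_force: [0.2, -0.1, -0.3]
finger_gap: 0.0941
gripper_force: 0.0
```

>>> {"op": "jog_arm", "data": {
  "series": [
    {"translation": [0, 0, 0], "twist": [0, 0, 0]},
    {"translation": [0, 0, 0], "twist": [0, 0, 0]},
    {"translation": [0, 0, 0], "twist": [0, 0, 0]}
  ]
}}

```text
t: 2.68
tool_pos: [0.5422, -0.2149, 0.4296]
orientation: [-180.0, 0.0, 89.8]
ft_force: [0.8, 0.2, -0.0]
finger_gap: 0.0939
gripper_force: 0.0
```

Run:
```python
from h import *
c=dict(np.load('w1.npz'))
for u,v in((458,143),(563,132)):print(onz(c,u,v,.006))
o,c=wrist(); save(c,'w2.png'); print(o['tool_pos'],o['orientation'])
np.savez('w2.npz',**c)
```

```text
[ 0.42741989 -0.45847053  0.006     ]
[ 0.58369122 -0.44228801  0.006     ]
[ 0.54218836 -0.21490131  0.42957478] [-1.79982174e+02  3.08624771e-02  8.97897957e+01]
```

View pics/w2.png

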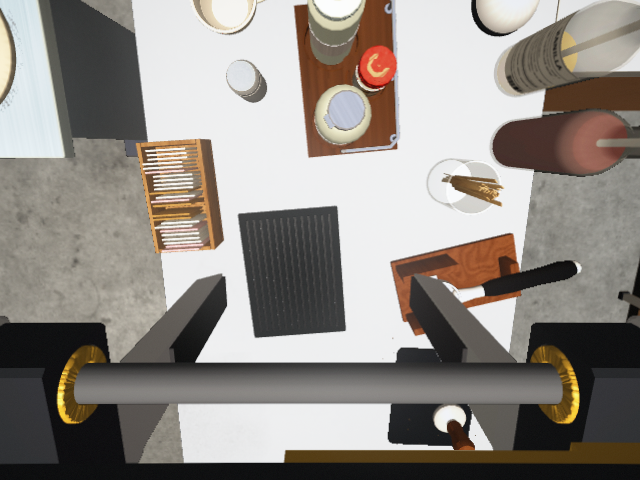

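The wrist view shows the mat with corners (239,214), (337,206), (345,330), (254,337). The caddy's right edge runs (309,157)-(397,149), the round bottle's cap is at (347,110), the jar cap at (378,66), the shaker at (241,74) and the cup at (224,8).

Run:
```python
from h import *
c=dict(np.load('w2.npz'))
def pr(n,u,v,z): print(n,np.round(onz(c,u,v,z),4))
m=[onz(c,u,v,.006) for u,v in((239,214),(337,206),(345,330),(254,337))]
print(np.round(m,3),np.mean(m,0))
a=onz(c,309,157,.028);b=onz(c,397,149,.028);print('cad',a,b,b-a,np.degrees(np.arctan2(b[1]-a[1],b[0]-a[0])))
f=onz(c,296,10,.028);print('front edge',f,a-f)
th=np.arctan2(b[1]-a[1],b[0]-a[0])
# colour: red cap, grey cap of round
im=c['image'];hsv=cv2.cvtColor(im,cv2.COLOR_RGB2HSV)
red=((hsv[...,0]<8)|(hsv[...,0]>172))&(hsv[...,1]>180)&(hsv[...,2]>150); red=red.astype(np.uint8)
n,l,st,ce=cv2.connectedComponentsWithStats(red);i=1+np.argmax(st[1:,4]);print(st[i],ce[i])
pr('jar',377.5,64,.116)
pr('roundcap',347,110,.209)
pr('shaker',240,73,.09)
for t in (th,):
  R=np.array([[np.cos(t),-np.sin(t)],[np.sin(t),np.cos(t)]])
  O=a[:2]-R@np.array([-.066,-.1]);O2=b[:2]-R@np.array([.066,-.1]);print('O',O,O2)
  for w in((-.019,.0535),(-.019,-.0535),(.027,0)):print(w,(O+O2)/2+R@np.array(w))
```

```text
[[ 0.415 -0.246  0.006]
 [ 0.571 -0.234  0.006]
 [ 0.587 -0.45   0.006]
 [ 0.429 -0.462  0.006]] [ 0.50064782 -0.34820399  0.006     ]
cad [ 0.52811729 -0.15789988  0.028     ] [ 0.65716733 -0.14704759  0.028     ] [0.12905004 0.01085229 0.        ] 4.806903486199485
front edge [0.51261597 0.03436857 0.028     ] [ 0.01550132 -0.19226845  0.        ]
[360  45  36  41 894] [378.04362416  64.36912752]
jar [ 0.6115 -0.0496  0.116 ]
roundcap [ 0.5698 -0.1085  0.209 ]
shaker [ 0.4449 -0.0542  0.09  ]
O [ 0.58550537 -0.05272094] [ 0.58301968 -0.05292997]
(-0.019, 0.0535) [ 0.56084616 -0.00110579]
(-0.019, -0.0535) [ 0.56981254 -0.10772944]
(0.027, 0) [ 0.61116756 -0.05056291]
```

>>> {"op": "jog_arm", "data": {
  "series": [
    {"translation": [0.027, 0.007, 0.037], "twist": [0, 0, 0]},
    {"translation": [0.027, 0.007, 0.037], "twist": [0, 0, 0]},
    {"translation": [0.027, 0.007, 0.037], "twist": [0, 0, 0]},
    {"translation": [0.026, 0.007, 0.037], "twist": [0, 0, 0]},
    {"translation": [0, 0, 0], "twist": [0, 0, 0]},
    {"translation": [0, 0, 0], "twist": [0, 0, 0]},
    {"translation": [0, 0, 0], "twist": [0, 0, 0]}
  ]
}}

```text
t: 3.6
tool_pos: [0.572, -0.1085, 0.2834]
orientation: [179.8, 0.1, 89.8]
ft_force: [-0.0, -0.9, 0.1]
finger_gap: 0.0939
gripper_force: 0.0
```

>>> {"op": "jog_arm", "data": {
  "series": [
    {"translation": [0, 0, 0.03], "twist": [0, 0, 0]},
    {"translation": [0, 0, 0.03], "twist": [0, 0, 0]},
    {"translation": [0, 0, 0.03], "twist": [0, 0, 0]},
    {"translation": [0, 0, 0.03], "twist": [0, 0, 0]},
    {"translation": [0, 0, 0.021], "twist": [0, 0, 0]},
    {"translation": [0, 0, 0], "twist": [0, 0, 0]},
    {"translation": [0, 0, 0], "twist": [0, 0, 0]}
  ]
}}

```text
t: 4.47
tool_pos: [0.5724, -0.1077, 0.142]
orientation: [179.8, 0.1, 89.9]
ft_force: [0.4, -0.7, -0.2]
finger_gap: 0.0946
gripper_force: 0.0
```

>>> {"op": "jog_arm", "data": {
  "series": [
    {"translation": [0, 0, 0], "twist": [0, 0, 0]},
    {"translation": [0, 0, 0], "twist": [0, 0, 0]},
    {"translation": [0, 0, 0], "twist": [0, 0, 0]},
    {"translation": [0, 0, 0], "twist": [0, 0, 0]},
    {"translation": [0, 0, 0], "twist": [0, 0, 0]},
    {"translation": [0, 0, 0], "twist": [0, 0, 0]}
  ],
  "hand": -1
}}

```text
t: 5.22
tool_pos: [0.5712, -0.1069, 0.1407]
orientation: [-180.0, 0.0, 89.9]
ft_force: [-1.5, 0.4, 3.7]
finger_gap: 0.063
gripper_force: 30.0
```

>>> {"op": "jog_arm", "data": {
  "series": [
    {"translation": [0, 0, -0.02], "twist": [0, 0, 0]},
    {"translation": [0, 0, -0.035], "twist": [0, 0, 0]},
    {"translation": [0, 0, -0.035], "twist": [0, 0, 0]},
    {"translation": [-0.03, -0.006, 0], "twist": [0, 0, 0]},
    {"translation": [-0.05, -0.012, 0], "twist": [0, 0, 0]},
    {"translation": [-0.05, -0.012, 0], "twist": [0, 0, 0]},
    {"translation": [-0.05, -0.012, 0], "twist": [0, 0, 0]},
    {"translation": [-0.05, -0.012, 0], "twist": [0, 0, 0]}
  ]
}}

```text
t: 6.22
tool_pos: [0.5163, -0.338, 0.2293]
orientation: [-179.9, -0.1, 89.9]
ft_force: [1.0, 0.6, -3.3]
finger_gap: 0.0633
gripper_force: 30.0
```

>>> {"op": "jog_arm", "data": {
  "series": [
    {"translation": [-0.045, -0.012, 0], "twist": [0, 0, 0]},
    {"translation": [-0.025, -0.006, 0], "twist": [0, 0, 0]},
    {"translation": [0, 0, 0.025], "twist": [0, 0, 0]},
    {"translation": [0, 0, 0.03], "twist": [0, 0, 0]},
    {"translation": [0, 0, 0.02], "twist": [0, 0, 0]},
    {"translation": [0, 0, 0.01], "twist": [0, 0, 0]},
    {"translation": [0, 0, 0], "twist": [0, 0, 0]},
    {"translation": [0, 0, 0], "twist": [0, 0, 0]}
  ]
}}

```text
t: 7.22
tool_pos: [0.4996, -0.407, 0.1464]
orientation: [179.9, 0.1, 89.9]
ft_force: [-0.8, 0.4, -2.6]
finger_gap: 0.063
gripper_force: 30.0
```

>>> {"op": "jog_arm", "data": {
  "series": [
    {"translation": [0, 0, 0.005], "twist": [0, 0, 0]},
    {"translation": [0, 0, 0.004], "twist": [0, 0, 0]},
    {"translation": [0, 0, 0], "twist": [0, 0, 0]},
    {"translation": [0, 0, 0], "twist": [0, 0, 0]}
  ]
}}

```text
t: 7.72
tool_pos: [0.4989, -0.4069, 0.1367]
orientation: [180.0, 0.0, 89.9]
ft_force: [-0.5, -0.0, -1.4]
finger_gap: 0.0629
gripper_force: 30.0
```

>>> {"op": "jog_arm", "data": {
  "series": [
    {"translation": [0, 0, 0], "twist": [0, 0, 0]},
    {"translation": [0, 0, 0], "twist": [0, 0, 0]},
    {"translation": [0, 0, 0], "twist": [0, 0, 0]},
    {"translation": [0, 0, -0.015], "twist": [0, 0, 0]},
    {"translation": [0, 0, -0.035], "twist": [0, 0, 0]},
    {"translation": [0, 0, -0.05], "twist": [0, 0, 0]},
    {"translation": [0, 0, -0.05], "twist": [0, 0, 0]},
    {"translation": [0, 0, 0], "twist": [0, 0, 0]}
  ],
  "hand": 1
}}

```text
t: 8.72
tool_pos: [0.5007, -0.4084, 0.293]
orientation: [179.5, 0.5, 89.9]
ft_force: [-0.3, -0.7, -1.2]
finger_gap: 0.0939
gripper_force: 0.0
```

>>> {"op": "jog_arm", "data": {
  "series": [
    {"translation": [0.05, 0.008, 0], "twist": [0, 0, 0]},
    {"translation": [0.05, 0.008, 0], "twist": [0, 0, 0]},
    {"translation": [0.05, 0.008, 0], "twist": [0, 0, 0]},
    {"translation": [0.05, 0.008, 0], "twist": [0, 0, 0]},
    {"translation": [0.05, 0.008, 0], "twist": [0, 0, 0]},
    {"translation": [0.05, 0.008, 0], "twist": [0, 0, 0]},
    {"translation": [0, 0, 0], "twist": [0, 0, 0]},
    {"translation": [0, 0, 0], "twist": [0, 0, 0]}
  ]
}}

```text
t: 9.72
tool_pos: [0.547, -0.1071, 0.2862]
orientation: [-180.0, 0.0, 90.0]
ft_force: [0.3, -0.3, 0.5]
finger_gap: 0.0939
gripper_force: 0.0
```

Run:
```python
from h import *
o,c=wrist(); save(c,'w3.png'); print(o['tool_pos'],o['orientation'],o['finger_gap'])
np.savez('w3.npz',**c)
```

```text
[ 0.54698647 -0.10707541  0.2862043 ] [-1.79959898e+02  4.56976080e-02  8.99654360e+01] 0.09386188408019061
```

View pics/w3.png

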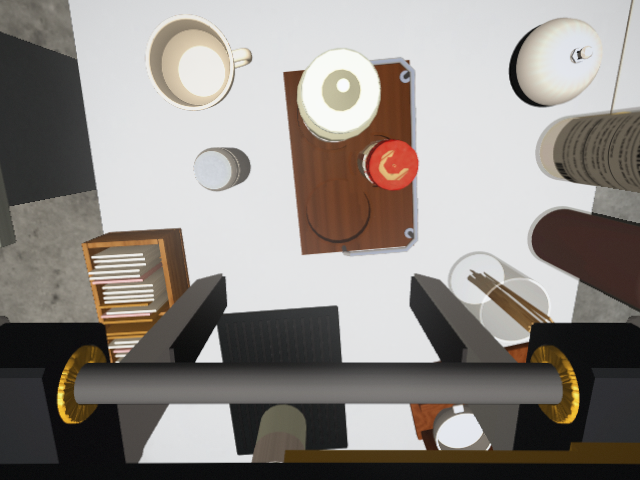

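Clear view: nozzle tip (342,85), jar cap centre (391,165), right well (338,210), shaker top (214,169), round bottle standing on the mat.

Run:
```python
from h import *
c=dict(np.load('w3.npz'))
def pr(n,u,v,z): print(n,np.round(onz(c,u,v,z),4))
pr('nozzletip',342,85,.228)
pr('jar',391,165,.116);pr('well R',338,210,.028);pr('shaker',214,169,.09)
a=onz(c,302,254,.028);d=onz(c,284,73,.028);e=a-d;print('cad',a,d,np.linalg.norm(e),np.degrees(np.arctan2(e[0],-e[1])))
t=np.arctan2(e[0],-e[1]);R=np.array([[np.cos(t),-np.sin(t)],[np.sin(t),np.cos(t)]])
O=(a[:2]+d[:2])/2+R@[.066,0]
for w in((0,0),(-.019,.0535),(-.019,-.0535),(.027,0)):print(w,O+R@np.array(w))
```

```text
nozzletip [ 0.5593 -0.0018  0.228 ]
jar [ 0.6098 -0.0506  0.116 ]
well R [ 0.5687 -0.1051  0.028 ]
shaker [ 0.4477 -0.0554  0.09  ]
cad [ 0.52705407 -0.15721408  0.028     ] [0.51060008 0.03912252 0.028     ] 0.1970248608856647 4.790479202110422
(0, 0) [ 0.58459652 -0.05353397]
(-0.019, 0.0535) [ 0.56119499 -0.00180759]
(-0.019, -0.0535) [ 0.5701308  -0.10843382]
(0.027, 0) [ 0.6115022  -0.05127914]
```

>>> {"op": "jog_arm", "data": {
  "series": [
    {"translation": [0.05, 0.006, 0], "twist": [0, 0, 0]},
    {"translation": [0.055, 0.007, 0], "twist": [0, 0, 0]},
    {"translation": [0, 0, 0], "twist": [0, 0, 0]},
    {"translation": [0, 0, 0.02], "twist": [0, 0, 0]},
    {"translation": [0, 0, 0.04], "twist": [0, 0, 0]},
    {"translation": [0, 0, 0.04], "twist": [0, 0, 0]},
    {"translation": [0, 0, 0.025], "twist": [0, 0, 0]},
    {"translation": [0, 0, 0], "twist": [0, 0, 0]}
  ]
}}

```text
t: 10.78
tool_pos: [0.5588, -0.0039, 0.1594]
orientation: [-179.7, 0.0, 89.8]
ft_force: [0.2, -0.4, 0.4]
finger_gap: 0.0937
gripper_force: 0.0
```

>>> {"op": "jog_arm", "data": {
  "series": [
    {"translation": [0, 0, 0], "twist": [0, 0, 0]},
    {"translation": [0, 0, 0], "twist": [0, 0, 0]},
    {"translation": [0, 0, 0], "twist": [0, 0, 0]},
    {"translation": [0, 0, 0], "twist": [0, 0, 0]},
    {"translation": [0, 0, 0], "twist": [0, 0, 0]},
    {"translation": [0, 0, 0], "twist": [0, 0, 0]},
    {"translation": [0, 0, 0], "twist": [0, 0, 0]}
  ],
  "hand": -1
}}

```text
t: 11.65
tool_pos: [0.5608, -0.0018, 0.162]
orientation: [179.9, 0.0, 89.9]
ft_force: [0.1, -0.4, 4.5]
finger_gap: 0.0572
gripper_force: 30.0
```

>>> {"op": "jog_arm", "data": {
  "series": [
    {"translation": [0, 0, -0.02], "twist": [0, 0, 0]},
    {"translation": [0, 0, -0.05], "twist": [0, 0, 0]},
    {"translation": [0, 0, -0.05], "twist": [0, 0, 0]},
    {"translation": [-0.03, -0.006, 0], "twist": [0, 0, 0]},
    {"translation": [-0.05, -0.012, 0], "twist": [0, 0, 0]},
    {"translation": [-0.05, -0.012, 0], "twist": [0, 0, 0]},
    {"translation": [-0.05, -0.012, 0], "twist": [0, 0, 0]},
    {"translation": [-0.05, -0.012, 0], "twist": [0, 0, 0]}
  ]
}}

```text
t: 12.65
tool_pos: [0.5049, -0.2327, 0.2799]
orientation: [-179.9, -0.1, 89.9]
ft_force: [0.4, 0.5, -3.9]
finger_gap: 0.0574
gripper_force: 30.0
```

>>> {"op": "jog_arm", "data": {
  "series": [
    {"translation": [-0.045, -0.008, 0], "twist": [0, 0, 0]},
    {"translation": [-0.022, -0.004, 0], "twist": [0, 0, 0]},
    {"translation": [0, 0, 0.03], "twist": [0, 0, 0]},
    {"translation": [0, 0, 0.04], "twist": [0, 0, 0]},
    {"translation": [0, 0, 0.03], "twist": [0, 0, 0]},
    {"translation": [0, 0, 0.015], "twist": [0, 0, 0]},
    {"translation": [0, 0, 0], "twist": [0, 0, 0]},
    {"translation": [0, 0, 0], "twist": [0, 0, 0]}
  ]
}}

```text
t: 13.65
tool_pos: [0.495, -0.2991, 0.1677]
orientation: [179.9, 0.1, 89.9]
ft_force: [1.0, -0.2, -2.6]
finger_gap: 0.0576
gripper_force: 30.0
```

>>> {"op": "jog_arm", "data": {
  "series": [
    {"translation": [0, 0, 0.005], "twist": [0, 0, 0]},
    {"translation": [0, 0, 0.004], "twist": [0, 0, 0]},
    {"translation": [0, 0, 0], "twist": [0, 0, 0]},
    {"translation": [0, 0, 0], "twist": [0, 0, 0]}
  ]
}}

```text
t: 14.15
tool_pos: [0.4945, -0.2991, 0.158]
orientation: [179.9, 0.1, 89.9]
ft_force: [0.4, -0.9, 0.5]
finger_gap: 0.0574
gripper_force: 30.0
```

>>> {"op": "jog_arm", "data": {
  "series": [
    {"translation": [0, 0, 0], "twist": [0, 0, 0]},
    {"translation": [0, 0, 0], "twist": [0, 0, 0]},
    {"translation": [0, 0, 0], "twist": [0, 0, 0]},
    {"translation": [0, 0, -0.015], "twist": [0, 0, 0]},
    {"translation": [0, 0, -0.035], "twist": [0, 0, 0]},
    {"translation": [0, 0, -0.05], "twist": [0, 0, 0]},
    {"translation": [0, 0, -0.02], "twist": [0, 0, 0]},
    {"translation": [0, 0, 0], "twist": [0, 0, 0]}
  ],
  "hand": 1
}}

```text
t: 15.15
tool_pos: [0.495, -0.2994, 0.2803]
orientation: [179.8, 0.2, 89.9]
ft_force: [0.3, -0.4, -0.1]
finger_gap: 0.0945
gripper_force: 0.0
```

>>> {"op": "jog_arm", "data": {
  "series": [
    {"translation": [0.042, 0.019, 0], "twist": [0, 0, 0]},
    {"translation": [0.042, 0.019, 0], "twist": [0, 0, 0]},
    {"translation": [0.042, 0.019, 0], "twist": [0, 0, 0]},
    {"translation": [0.042, 0.019, 0], "twist": [0, 0, 0]},
    {"translation": [0.042, 0.019, 0], "twist": [0, 0, 0]},
    {"translation": [0.038, 0.02, 0], "twist": [0, 0, 0]},
    {"translation": [0, 0, 0], "twist": [0, 0, 0]},
    {"translation": [0, 0, 0], "twist": [0, 0, 0]}
  ]
}}

```text
t: 16.15
tool_pos: [0.6086, -0.0512, 0.2765]
orientation: [-179.9, 0.0, 89.9]
ft_force: [0.4, 0.3, 0.5]
finger_gap: 0.0942
gripper_force: 0.0
```

>>> {"op": "jog_arm", "data": {
  "series": [
    {"translation": [0, 0.001, 0.04], "twist": [0, 0, 0]},
    {"translation": [0, 0, 0.04], "twist": [0, 0, 0]},
    {"translation": [0, 0, 0.04], "twist": [0, 0, 0]},
    {"translation": [0, 0, 0.04], "twist": [0, 0, 0]},
    {"translation": [0, 0, 0.022], "twist": [0, 0, 0]},
    {"translation": [0, 0, 0], "twist": [0, 0, 0]},
    {"translation": [0, 0, 0], "twist": [0, 0, 0]},
    {"translation": [0, 0, 0], "twist": [0, 0, 0]}
  ]
}}

```text
t: 17.15
tool_pos: [0.6112, -0.0515, 0.097]
orientation: [179.8, 0.0, 89.9]
ft_force: [0.4, 0.4, -0.7]
finger_gap: 0.0939
gripper_force: 0.0
```

>>> {"op": "jog_arm", "data": {
  "series": [
    {"translation": [0, 0, 0], "twist": [0, 0, 0]},
    {"translation": [0, 0, 0], "twist": [0, 0, 0]},
    {"translation": [0, 0, 0], "twist": [0, 0, 0]},
    {"translation": [0, 0, 0], "twist": [0, 0, 0]},
    {"translation": [0, 0, 0], "twist": [0, 0, 0]},
    {"translation": [0, 0, 0], "twist": [0, 0, 0]},
    {"translation": [0, 0, 0], "twist": [0, 0, 0]},
    {"translation": [0, 0, 0], "twist": [0, 0, 0]}
  ],
  "hand": -1
}}

```text
t: 18.15
tool_pos: [0.6105, -0.0508, 0.0955]
orientation: [180.0, -0.0, 89.9]
ft_force: [0.8, 0.6, 0.4]
finger_gap: 0.0444
gripper_force: 29.9
```

>>> {"op": "jog_arm", "data": {
  "series": [
    {"translation": [0, 0, -0.02], "twist": [0, 0, 0]},
    {"translation": [0, 0, -0.05], "twist": [0, 0, 0]},
    {"translation": [0, 0, -0.06], "twist": [0, 0, 0]},
    {"translation": [0, 0, -0.06], "twist": [0, 0, 0]},
    {"translation": [0, 0, -0.06], "twist": [0, 0, 0]},
    {"translation": [0, 0, -0.05], "twist": [0, 0, 0]},
    {"translation": [0, 0, 0], "twist": [0, 0, 0]},
    {"translation": [0, 0, 0], "twist": [0, 0, 0]}
  ]
}}

```text
t: 19.15
tool_pos: [0.6097, -0.0509, 0.3939]
orientation: [-179.8, -0.0, 89.9]
ft_force: [-0.2, 0.8, -1.4]
finger_gap: 0.0441
gripper_force: 29.9
```

>>> {"op": "jog_arm", "data": {
  "series": [
    {"translation": [0.036, -0.03, 0], "twist": [0, 0, 0]},
    {"translation": [0.036, -0.03, 0], "twist": [0, 0, 0]},
    {"translation": [0.036, -0.03, 0], "twist": [0, 0, 0]},
    {"translation": [0.036, -0.03, 0], "twist": [0, 0, 0]},
    {"translation": [0, 0, 0], "twist": [0, 0, 0]},
    {"translation": [0, 0, 0], "twist": [0, 0, 0]},
    {"translation": [0, 0, 0], "twist": [0, 0, 0]}
  ]
}}

```text
t: 20.02
tool_pos: [0.4911, 0.0924, 0.3942]
orientation: [-179.9, 0.0, 89.9]
ft_force: [-0.6, -0.4, -1.0]
finger_gap: 0.0443
gripper_force: 29.9
```

Run:
```python
from h import *
o,c=wrist(); save(c,'w4.png'); print(o['tool_pos'],o['orientation'],o['finger_gap'])
np.savez('w4.npz',**c)
```

```text
[0.49105259 0.09242666 0.39424204] [-1.79888863e+02  3.70377798e-02  8.98599938e+01] 0.04427590526735515
```

View pics/w4.png

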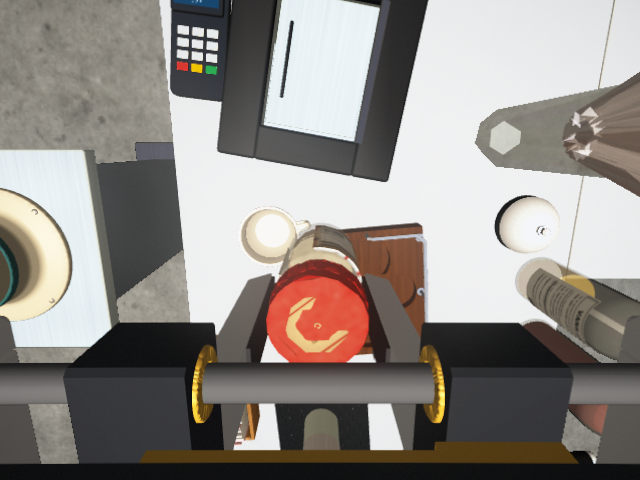

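The bin lid's near corners are at (218,152) and (388,181), with the flap panel's near corners at (264,126) and (358,142). The jar is held upright.

Run:
```python
from h import *
c=dict(np.load('w4.npz'))
a=onz(c,218,152,.22);b=onz(c,388,181,.22);e=b-a;t=np.arctan2(e[1],e[0]);print(a,b,np.linalg.norm(e),np.degrees(t))
R=np.array([[np.cos(t),-np.sin(t)],[np.sin(t),np.cos(t)]])
O=(a+b)[:2]/2+R@[0,.082];print('O',O,'drop',O+R@[-.008,0])
p=onz(c,264,126,.22);q=onz(c,358,142,.22)
for x in(p,q):print(R.T@(x[:2]-O))
```

```text
[0.40218545 0.1602131  0.22      ] [0.55249238 0.13461039 0.22      ] 0.15247188065308087 -9.666765921710395
O [0.49110816 0.22824743] drop [0.48322175 0.22959077]
[-0.03923707 -0.05366564]
[ 0.04333354 -0.05335499]
```

>>> {"op": "jog_arm", "data": {
  "series": [
    {"translation": [0.046, -0.003, 0], "twist": [0, 0, 0]},
    {"translation": [0.046, -0.003, 0], "twist": [0, 0, 0]},
    {"translation": [0.045, -0.002, 0], "twist": [0, 0, 0]}
  ]
}}

```text
t: 20.45
tool_pos: [0.4834, 0.2308, 0.3949]
orientation: [-180.0, 0.0, 89.8]
ft_force: [0.5, 0.6, -0.2]
finger_gap: 0.0439
gripper_force: 29.9
```

>>> {"op": "jog_arm", "data": {
  "series": [
    {"translation": [0, 0, 0], "twist": [0, 0, -10]},
    {"translation": [0, 0, 0], "twist": [0, 0, -10]},
    {"translation": [0, 0, 0], "twist": [0, 0, -10]},
    {"translation": [0, 0, 0], "twist": [0, 0, -10]},
    {"translation": [0, 0, 0], "twist": [0, 0, -10]},
    {"translation": [0, 0, 0], "twist": [0, 0, -10]},
    {"translation": [0, 0, 0], "twist": [0, 0, -10]},
    {"translation": [0, 0, 0], "twist": [0, 0, -10]}
  ]
}}

```text
t: 21.45
tool_pos: [0.4836, 0.2296, 0.3948]
orientation: [-180.0, -0.0, 170.2]
ft_force: [0.3, -0.5, -0.5]
finger_gap: 0.044
gripper_force: 29.9
```

>>> {"op": "jog_arm", "data": {
  "series": [
    {"translation": [0, 0, 0.03], "twist": [0, 0, 0]},
    {"translation": [0, 0, 0.03], "twist": [0, 0, 0]},
    {"translation": [0, 0, 0], "twist": [0, 0, 0]},
    {"translation": [0, 0, 0], "twist": [0, 0, 0]}
  ]
}}

```text
t: 21.95
tool_pos: [0.4836, 0.2301, 0.3363]
orientation: [180.0, 0.1, 169.9]
ft_force: [0.7, 0.3, -0.7]
finger_gap: 0.0439
gripper_force: 29.9
```

Lower to TCP about 0.246 and release.

>>> {"op": "jog_arm", "data": {
  "series": [
    {"translation": [0, 0, 0.02], "twist": [0, 0, 0]},
    {"translation": [0, 0, 0.02], "twist": [0, 0, 0]},
    {"translation": [0, 0, 0.02], "twist": [0, 0, 0]},
    {"translation": [0, 0, 0.02], "twist": [0, 0, 0]},
    {"translation": [0, 0, 0.011], "twist": [0, 0, 0]},
    {"translation": [0, 0, 0], "twist": [0, 0, 0]},
    {"translation": [0, 0, 0], "twist": [0, 0, 0]}
  ]
}}

```text
t: 22.82
tool_pos: [0.4833, 0.2305, 0.2455]
orientation: [180.0, 0.1, 169.9]
ft_force: [-0.2, -0.3, -0.4]
finger_gap: 0.044
gripper_force: 29.9
```

>>> {"op": "jog_arm", "data": {
  "series": [
    {"translation": [0, 0, 0], "twist": [0, 0, 0]},
    {"translation": [0, 0, 0], "twist": [0, 0, 0]},
    {"translation": [0, 0, 0], "twist": [0, 0, 0]},
    {"translation": [0, 0, 0], "twist": [0, 0, 0]},
    {"translation": [0, 0, 0], "twist": [0, 0, 0]},
    {"translation": [0, 0, -0.05], "twist": [0, 0, 0]},
    {"translation": [0, 0, -0.05], "twist": [0, 0, 0]},
    {"translation": [0, 0, 0], "twist": [0, 0, 0]}
  ],
  "hand": 1
}}

```text
t: 23.82
tool_pos: [0.4845, 0.2309, 0.3487]
orientation: [179.8, 0.4, 169.9]
ft_force: [0.4, -0.0, 0.2]
finger_gap: 0.0938
gripper_force: 0.0
```

Run:
```python
from h import *
o,c=wrist(); save(c,'w5.png'); t=camera('top'); save(t,'top5.png')
cv2.imwrite('pics/m5.png',np.hstack([cv2.resize(c['image'],(400,300)),cv2.resize(t['image'],(400,300))])[:,:,::-1]); print(o['tool_pos'])
```

```text
[0.48453258 0.2309346  0.34869096]
```

View pics/m5.png

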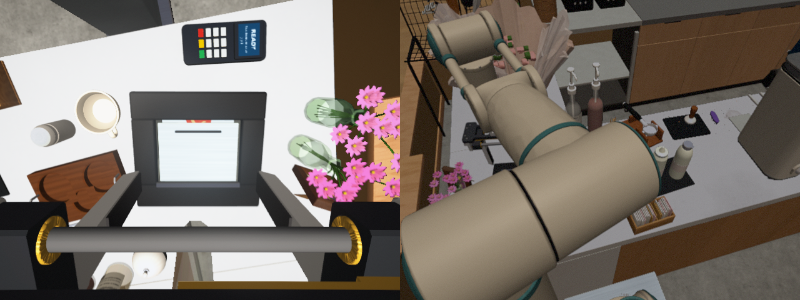

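A bit of red shows at the flap's free edge, around (198,121), so the jar may be holding the flap ajar. Zooming in.

Run:
```python
from h import *
im=cv2.imread('pics/w5.png')
cv2.imwrite('pics/c5.png',cv2.resize(im[140:340,190:450],(780,600),interpolation=cv2.INTER_CUBIC))
```

```text
(no output)
```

View pics/c5.png

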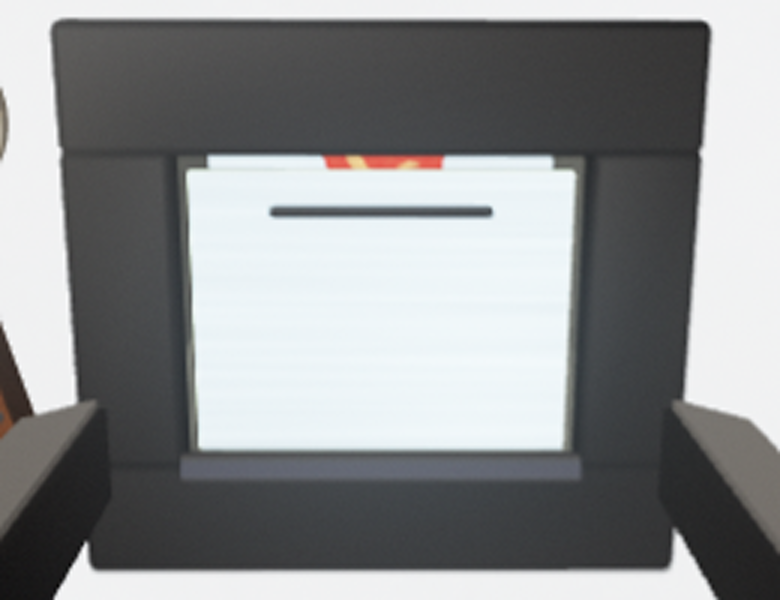

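The flap is flush again, with the cap visible deep in the slit, so the jar is in the bin. Next, the shaker.

>>> {"op": "jog_arm", "data": {
  "series": [
    {"translation": [0, 0, 0], "twist": [0, 0, 10]},
    {"translation": [0, 0, 0], "twist": [0, 0, 10]},
    {"translation": [0, 0, 0], "twist": [0, 0, 10]},
    {"translation": [0, 0, 0], "twist": [0, 0, 10]},
    {"translation": [0, 0, 0], "twist": [0, 0, 10]},
    {"translation": [0, 0, 0], "twist": [0, 0, 10]},
    {"translation": [0, 0, 0], "twist": [0, 0, 10]},
    {"translation": [0, 0, 0], "twist": [0, 0, 10]}
  ]
}}

```text
t: 24.92
tool_pos: [0.4818, 0.23, 0.3422]
orientation: [-179.8, 0.1, 89.6]
ft_force: [-0.2, -0.4, 0.1]
finger_gap: 0.0941
gripper_force: 0.0
```

>>> {"op": "jog_arm", "data": {
  "series": [
    {"translation": [-0.048, -0.006, 0], "twist": [0, 0, 0]},
    {"translation": [-0.048, -0.006, 0], "twist": [0, 0, 0]},
    {"translation": [-0.048, -0.006, 0], "twist": [0, 0, 0]},
    {"translation": [-0.048, -0.006, 0], "twist": [0, 0, 0]},
    {"translation": [-0.048, -0.006, 0], "twist": [0, 0, 0]},
    {"translation": [-0.046, -0.007, 0.02], "twist": [0, 0, 0]},
    {"translation": [0, 0, 0], "twist": [0, 0, 0]},
    {"translation": [0, 0, 0], "twist": [0, 0, 0]}
  ]
}}

```text
t: 25.92
tool_pos: [0.4449, -0.0551, 0.3235]
orientation: [-179.9, -0.1, 89.9]
ft_force: [0.5, -0.4, 0.0]
finger_gap: 0.0938
gripper_force: 0.0
```

>>> {"op": "jog_arm", "data": {
  "series": [
    {"translation": [0, 0.002, 0.05], "twist": [0, 0, 0]},
    {"translation": [0, 0, 0.05], "twist": [0, 0, 0]},
    {"translation": [0, 0, 0.05], "twist": [0, 0, 0]},
    {"translation": [0, 0, 0.05], "twist": [0, 0, 0]},
    {"translation": [0, 0, 0.04], "twist": [0, 0, 0]},
    {"translation": [0, 0, 0.02], "twist": [0, 0, 0]},
    {"translation": [0, 0, 0], "twist": [0, 0, 0]},
    {"translation": [0, 0, 0], "twist": [0, 0, 0]}
  ]
}}

```text
t: 26.92
tool_pos: [0.4484, -0.0551, 0.0653]
orientation: [179.9, 0.0, 90.0]
ft_force: [0.1, 0.8, -0.3]
finger_gap: 0.094
gripper_force: 0.0
```

>>> {"op": "jog_arm", "data": {
  "series": [
    {"translation": [0, 0, 0], "twist": [0, 0, 0]},
    {"translation": [0, 0, 0], "twist": [0, 0, 0]},
    {"translation": [0, 0, 0], "twist": [0, 0, 0]},
    {"translation": [0, 0, 0], "twist": [0, 0, 0]},
    {"translation": [0, 0, 0], "twist": [0, 0, 0]},
    {"translation": [0, 0, 0], "twist": [0, 0, 0]},
    {"translation": [0, 0, 0], "twist": [0, 0, 0]},
    {"translation": [0, 0, 0], "twist": [0, 0, 0]}
  ],
  "hand": -1
}}

```text
t: 27.92
tool_pos: [0.4472, -0.0557, 0.0644]
orientation: [-180.0, 0.0, 89.9]
ft_force: [-0.5, -0.4, 0.6]
finger_gap: 0.0419
gripper_force: 29.9
```

>>> {"op": "jog_arm", "data": {
  "series": [
    {"translation": [0, 0, -0.02], "twist": [0, 0, 0]},
    {"translation": [0, 0, -0.04], "twist": [0, 0, 0]},
    {"translation": [0, 0, -0.06], "twist": [0, 0, 0]},
    {"translation": [0, 0.03, -0.02], "twist": [0, 0, 0]},
    {"translation": [0, 0.05, 0], "twist": [0, 0, 0]},
    {"translation": [0, 0.05, 0], "twist": [0, 0, 0]},
    {"translation": [0.004, 0.035, 0], "twist": [0, 0, 0]},
    {"translation": [0, 0, 0], "twist": [0, 0, 0]}
  ]
}}

```text
t: 28.92
tool_pos: [0.6143, -0.0517, 0.203]
orientation: [-180.0, -0.0, 90.0]
ft_force: [-1.4, -0.1, -1.0]
finger_gap: 0.0425
gripper_force: 29.9
```

>>> {"op": "jog_arm", "data": {
  "series": [
    {"translation": [0, 0, 0], "twist": [0, 0, -10.5]},
    {"translation": [0, 0, 0], "twist": [0, 0, -10.5]},
    {"translation": [0, 0, 0], "twist": [0, 0, -10.5]},
    {"translation": [0, 0, 0], "twist": [0, 0, -10.5]},
    {"translation": [0, 0, 0], "twist": [0, 0, -10.5]},
    {"translation": [0, 0, 0], "twist": [0, 0, -10.5]},
    {"translation": [0, 0, 0], "twist": [0, 0, -10.5]},
    {"translation": [0, 0, 0], "twist": [0, 0, -10.5]}
  ]
}}

```text
t: 29.92
tool_pos: [0.6107, -0.0518, 0.2041]
orientation: [-180.0, -0.1, 174.3]
ft_force: [-0.5, 0.3, -1.0]
finger_gap: 0.0418
gripper_force: 29.9
```

>>> {"op": "jog_arm", "data": {
  "series": [
    {"translation": [0, 0, 0], "twist": [0, 0, -10]},
    {"translation": [0, 0, 0], "twist": [0, 0, 0]},
    {"translation": [0, 0, 0], "twist": [0, 0, 0]},
    {"translation": [0, 0, 0], "twist": [0, 0, 0]}
  ]
}}

```text
t: 30.42
tool_pos: [0.612, -0.0519, 0.2044]
orientation: [-180.0, -0.0, -176.1]
ft_force: [0.0, 0.1, -2.5]
finger_gap: 0.0422
gripper_force: 29.9
```

>>> {"op": "jog_arm", "data": {
  "series": [
    {"translation": [0, 0, 0.03], "twist": [0, 0, 0]},
    {"translation": [0, 0, 0.04], "twist": [0, 0, 0]},
    {"translation": [0, 0, 0.03], "twist": [0, 0, 0]},
    {"translation": [0, 0, 0.015], "twist": [0, 0, 0]},
    {"translation": [0, 0, 0.01], "twist": [0, 0, 0]},
    {"translation": [0, 0, 0.003], "twist": [0, 0, 0]},
    {"translation": [0, 0, 0], "twist": [0, 0, 0]},
    {"translation": [0, 0, 0], "twist": [0, 0, 0]}
  ]
}}

```text
t: 31.42
tool_pos: [0.613, -0.052, 0.0774]
orientation: [-180.0, 0.1, -176.1]
ft_force: [0.4, 0.6, -1.9]
finger_gap: 0.0419
gripper_force: 29.9
```

>>> {"op": "jog_arm", "data": {
  "series": [
    {"translation": [0, 0, 0.003], "twist": [0, 0, 0]},
    {"translation": [0, 0, 0], "twist": [0, 0, 0]},
    {"translation": [0, 0, 0], "twist": [0, 0, 0]}
  ]
}}

```text
t: 31.8
tool_pos: [0.6131, -0.0522, 0.0743]
orientation: [-180.0, 0.1, -176.1]
ft_force: [0.7, 0.1, 4.4]
finger_gap: 0.042
gripper_force: 29.9
```

>>> {"op": "jog_arm", "data": {
  "series": [
    {"translation": [0, 0, 0], "twist": [0, 0, 0]},
    {"translation": [0, 0, 0], "twist": [0, 0, 0]},
    {"translation": [0, 0, 0], "twist": [0, 0, 0]},
    {"translation": [0, 0, 0], "twist": [0, 0, 0]},
    {"translation": [0, 0, -0.03], "twist": [0, 0, 0]},
    {"translation": [0, 0, -0.06], "twist": [0, 0, 0]},
    {"translation": [0, 0, -0.06], "twist": [0, 0, 0]},
    {"translation": [0, 0, -0.06], "twist": [0, 0, 0]}
  ],
  "hand": 1
}}

```text
t: 32.8
tool_pos: [0.6121, -0.0518, 0.2853]
orientation: [-180.0, 0.0, -176.1]
ft_force: [1.3, -0.8, -0.1]
finger_gap: 0.094
gripper_force: 0.0
```

>>> {"op": "jog_arm", "data": {
  "series": [
    {"translation": [0, 0, 0], "twist": [0, 0, 10.4]},
    {"translation": [0, 0, 0], "twist": [0, 0, 10.4]},
    {"translation": [0, 0, 0], "twist": [0, 0, 10.4]},
    {"translation": [0, 0, 0], "twist": [0, 0, 10.4]},
    {"translation": [0, 0, 0], "twist": [0, 0, 10.4]},
    {"translation": [0, 0, 0], "twist": [0, 0, 10.4]},
    {"translation": [0, 0, 0], "twist": [0, 0, 10.4]},
    {"translation": [0, 0, 0], "twist": [0, 0, 10.4]}
  ]
}}

```text
t: 33.8
tool_pos: [0.6122, -0.0519, 0.2833]
orientation: [-180.0, -0.0, 100.4]
ft_force: [0.2, -0.7, 0.3]
finger_gap: 0.0938
gripper_force: 0.0
```

>>> {"op": "jog_arm", "data": {
  "series": [
    {"translation": [0, 0, 0], "twist": [0, 0, 10.4]},
    {"translation": [0, 0, 0], "twist": [0, 0, 0.3]},
    {"translation": [-0.05, -0.023, 0], "twist": [0, 0, 0]},
    {"translation": [-0.05, -0.023, 0], "twist": [0, 0, 0]},
    {"translation": [0, 0, 0], "twist": [0, 0, 0]},
    {"translation": [0, 0, 0], "twist": [0, 0, 0]}
  ]
}}

```text
t: 34.55
tool_pos: [0.5666, -0.1515, 0.2835]
orientation: [180.0, -0.1, 90.1]
ft_force: [0.4, 1.0, 0.6]
finger_gap: 0.0938
gripper_force: 0.0
```

Run:
```python
from h import *
o,c=wrist(); save(c,'w6.png'); print(o['tool_pos'],o['orientation'],o['finger_gap'])
np.savez('w6.npz',**c)
```

```text
[ 0.56655185 -0.15154564  0.28349283] [ 1.79975629e+02 -5.05885909e-02  9.00892549e+01] 0.09375277162216893
```

View pics/w6.png

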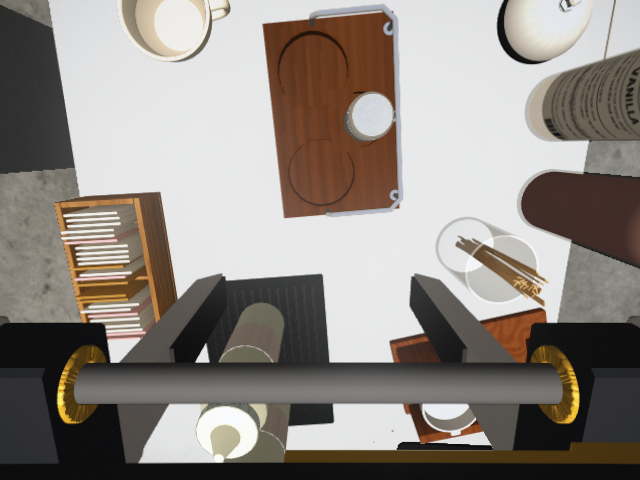

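The shaker stands upright in the back well (372,113). The empty wells are at (314,70) and (321,172), and the nozzle bottle is upright on the mat.

>>> {"op": "jog_arm", "data": {
  "series": [
    {"translation": [-0.05, -0.024, 0], "twist": [0, 0, 0]},
    {"translation": [-0.05, -0.024, 0], "twist": [0, 0, 0]},
    {"translation": [-0.047, -0.024, 0], "twist": [0, 0, 0]},
    {"translation": [0, 0, 0], "twist": [0, 0, 0]},
    {"translation": [0, 0, 0], "twist": [0, 0, 0]}
  ]
}}

```text
t: 35.22
tool_pos: [0.4953, -0.2976, 0.2834]
orientation: [180.0, -0.1, 90.1]
ft_force: [-0.2, 0.3, 0.6]
finger_gap: 0.0939
gripper_force: 0.0
```

Run:
```python
from h import *
c=dict(np.load('w6.npz'))
print(onz(c,314,70,.028),onz(c,321.5,172,.028),onz(c,372,113,.1))
```

```text
[ 0.56141945 -0.00252583  0.028     ] [ 0.56954479 -0.10627652  0.028     ] [ 0.61307253 -0.05046843  0.1       ]
```

>>> {"op": "jog_arm", "data": {
  "series": [
    {"translation": [0, 0, 0.04], "twist": [0, 0, 0]},
    {"translation": [0, 0, 0.04], "twist": [0, 0, 0]},
    {"translation": [0, 0, 0.03], "twist": [0, 0, 0]},
    {"translation": [-0.001, 0, 0.014], "twist": [0, 0, 0]},
    {"translation": [0, 0, 0], "twist": [0, 0, 0]},
    {"translation": [0, 0, 0], "twist": [0, 0, 0]},
    {"translation": [0, 0, 0], "twist": [0, 0, 0]}
  ]
}}

```text
t: 36.1
tool_pos: [0.4953, -0.3004, 0.1608]
orientation: [179.9, 0.1, 90.0]
ft_force: [-0.5, -1.0, -0.7]
finger_gap: 0.0941
gripper_force: 0.0
```

>>> {"op": "jog_arm", "data": {
  "series": [
    {"translation": [0, 0, 0], "twist": [0, 0, 0]},
    {"translation": [0, 0, 0], "twist": [0, 0, 0]},
    {"translation": [0, 0, 0], "twist": [0, 0, 0]},
    {"translation": [0, 0, 0], "twist": [0, 0, 0]},
    {"translation": [0, 0, 0], "twist": [0, 0, 0]},
    {"translation": [0, 0, 0], "twist": [0, 0, 0]},
    {"translation": [0, 0, 0], "twist": [0, 0, 0]}
  ],
  "hand": -1
}}

```text
t: 36.98
tool_pos: [0.4944, -0.3, 0.1595]
orientation: [-180.0, 0.0, 90.0]
ft_force: [-0.8, 0.8, -0.5]
finger_gap: 0.0572
gripper_force: 30.0
```

>>> {"op": "jog_arm", "data": {
  "series": [
    {"translation": [0, 0, -0.02], "twist": [0, 0, 0]},
    {"translation": [0, 0, -0.05], "twist": [0, 0, 0]},
    {"translation": [0, 0, -0.05], "twist": [0, 0, 0]},
    {"translation": [0.03, 0, 0], "twist": [0, 0, 0]},
    {"translation": [0.05, 0, 0], "twist": [0, 0, 0]},
    {"translation": [0.05, 0, 0], "twist": [0, 0, 0]},
    {"translation": [0.05, 0.01, 0], "twist": [0, 0, 0]},
    {"translation": [0.05, 0.02, 0], "twist": [0, 0, 0]}
  ]
}}

```text
t: 37.98
tool_pos: [0.5235, -0.0683, 0.2789]
orientation: [-179.9, -0.0, 90.0]
ft_force: [0.5, -1.7, -2.7]
finger_gap: 0.0573
gripper_force: 30.0
```

>>> {"op": "jog_arm", "data": {
  "series": [
    {"translation": [0.04, 0.02, 0], "twist": [0, 0, 0]},
    {"translation": [0.026, 0.017, 0], "twist": [0, 0, 0]},
    {"translation": [0, 0, 0], "twist": [0, 0, 0]},
    {"translation": [0, 0, 0], "twist": [0, 0, 0]},
    {"translation": [0, 0, 0], "twist": [0, 0, 0]}
  ]
}}

```text
t: 38.6
tool_pos: [0.5607, -0.0048, 0.2792]
orientation: [-179.9, 0.0, 90.0]
ft_force: [-1.2, 0.2, -2.3]
finger_gap: 0.0572
gripper_force: 30.0
```

>>> {"op": "jog_arm", "data": {
  "series": [
    {"translation": [0.003, 0, 0.03], "twist": [0, 0, 0]},
    {"translation": [0, 0, 0.04], "twist": [0, 0, 0]},
    {"translation": [0, 0, 0.02], "twist": [0, 0, 0]},
    {"translation": [0, 0, 0.012], "twist": [0, 0, 0]},
    {"translation": [0, 0, 0.01], "twist": [0, 0, 0]},
    {"translation": [0, 0, 0], "twist": [0, 0, 0]},
    {"translation": [0, 0, 0], "twist": [0, 0, 0]},
    {"translation": [0, 0, 0], "twist": [0, 0, 0]}
  ]
}}

```text
t: 39.6
tool_pos: [0.5618, -0.0009, 0.1682]
orientation: [179.9, 0.0, 90.0]
ft_force: [0.1, 0.1, -3.5]
finger_gap: 0.0573
gripper_force: 30.0
```

>>> {"op": "jog_arm", "data": {
  "series": [
    {"translation": [0, 0, 0.004], "twist": [0, 0, 0]},
    {"translation": [0, 0, 0], "twist": [0, 0, 0]},
    {"translation": [0, 0, 0], "twist": [0, 0, 0]}
  ]
}}

```text
t: 39.98
tool_pos: [0.5614, -0.0009, 0.1635]
orientation: [180.0, 0.0, 90.0]
ft_force: [-0.3, -0.6, -3.0]
finger_gap: 0.0574
gripper_force: 30.0
```

>>> {"op": "jog_arm", "data": {
  "series": [
    {"translation": [0, 0, 0], "twist": [0, 0, 0]},
    {"translation": [0, 0, 0], "twist": [0, 0, 0]},
    {"translation": [0, 0, 0], "twist": [0, 0, 0]},
    {"translation": [0, 0, 0], "twist": [0, 0, 0]},
    {"translation": [0, 0, -0.02], "twist": [0, 0, 0]},
    {"translation": [0, 0, -0.05], "twist": [0, 0, 0]},
    {"translation": [0, 0, -0.05], "twist": [0, 0, 0]},
    {"translation": [0, 0, 0], "twist": [0, 0, 0]}
  ],
  "hand": 1
}}

```text
t: 40.98
tool_pos: [0.5637, -0.0012, 0.2881]
orientation: [179.5, 0.1, 90.0]
ft_force: [0.6, 0.1, -0.9]
finger_gap: 0.094
gripper_force: 0.0
```

>>> {"op": "jog_arm", "data": {
  "series": [
    {"translation": [-0.051, -0.008, 0], "twist": [0, 0, 0]},
    {"translation": [-0.051, -0.008, 0], "twist": [0, 0, 0]},
    {"translation": [-0.051, -0.008, 0], "twist": [0, 0, 0]},
    {"translation": [-0.051, -0.008, 0], "twist": [0, 0, 0]},
    {"translation": [-0.051, -0.008, 0], "twist": [0, 0, 0]},
    {"translation": [-0.051, -0.008, 0], "twist": [0, 0, 0]},
    {"translation": [-0.051, -0.008, 0], "twist": [0, 0, 0]},
    {"translation": [-0.05, -0.007, 0], "twist": [0, 0, 0]}
  ]
}}

```text
t: 41.98
tool_pos: [0.4977, -0.4092, 0.282]
orientation: [-179.9, -0.1, 90.0]
ft_force: [0.6, 1.1, 0.9]
finger_gap: 0.0938
gripper_force: 0.0
```

>>> {"op": "jog_arm", "data": {
  "series": [
    {"translation": [0, 0, 0], "twist": [0, 0, 0]},
    {"translation": [0, 0, 0], "twist": [0, 0, 0]}
  ]
}}

```text
t: 42.22
tool_pos: [0.4982, -0.4071, 0.2823]
orientation: [-179.9, -0.1, 90.0]
ft_force: [0.7, 1.2, 0.5]
finger_gap: 0.0937
gripper_force: 0.0
```

>>> {"op": "jog_arm", "data": {
  "series": [
    {"translation": [0, 0, 0.04], "twist": [0, 0, 0]},
    {"translation": [0, 0, 0.05], "twist": [0, 0, 0]},
    {"translation": [0, 0, 0.035], "twist": [0, 0, 0]},
    {"translation": [0, 0, 0.019], "twist": [0, 0, 0]},
    {"translation": [0, 0, 0], "twist": [0, 0, 0]},
    {"translation": [0, 0, 0], "twist": [0, 0, 0]},
    {"translation": [0, 0, 0], "twist": [0, 0, 0]}
  ]
}}

```text
t: 43.1
tool_pos: [0.4993, -0.4081, 0.141]
orientation: [179.9, 0.1, 90.1]
ft_force: [-1.0, 0.0, 0.4]
finger_gap: 0.0942
gripper_force: 0.0
```

>>> {"op": "jog_arm", "data": {
  "series": [
    {"translation": [0, 0, 0], "twist": [0, 0, 0]},
    {"translation": [0, 0, 0], "twist": [0, 0, 0]},
    {"translation": [0, 0, 0], "twist": [0, 0, 0]},
    {"translation": [0, 0, 0], "twist": [0, 0, 0]},
    {"translation": [0, 0, 0], "twist": [0, 0, 0]},
    {"translation": [0, 0, 0], "twist": [0, 0, 0]},
    {"translation": [0, 0, 0], "twist": [0, 0, 0]}
  ],
  "hand": -1
}}

```text
t: 43.98
tool_pos: [0.4985, -0.408, 0.1395]
orientation: [-180.0, 0.0, 90.0]
ft_force: [-0.8, -0.6, 1.3]
finger_gap: 0.0631
gripper_force: 30.0
```

>>> {"op": "jog_arm", "data": {
  "series": [
    {"translation": [0, 0, -0.02], "twist": [0, 0, 0]},
    {"translation": [0, 0, -0.05], "twist": [0, 0, 0]},
    {"translation": [0, 0, -0.03], "twist": [0, 0, 0]},
    {"translation": [0.03, 0.008, 0], "twist": [0, 0, 0]},
    {"translation": [0.05, 0.012, 0], "twist": [0, 0, 0]},
    {"translation": [0.05, 0.012, 0], "twist": [0, 0, 0]},
    {"translation": [0.05, 0.012, 0], "twist": [0, 0, 0]},
    {"translation": [0.05, 0.012, 0], "twist": [0, 0, 0]}
  ]
}}

```text
t: 44.98
tool_pos: [0.5543, -0.176, 0.2386]
orientation: [-179.9, -0.1, 90.0]
ft_force: [0.6, 0.6, -2.7]
finger_gap: 0.063
gripper_force: 30.0
```

>>> {"op": "jog_arm", "data": {
  "series": [
    {"translation": [0.045, 0.01, 0], "twist": [0, 0, 0]},
    {"translation": [0.025, 0.006, 0], "twist": [0, 0, 0]},
    {"translation": [0, 0, 0], "twist": [0, 0, 0]},
    {"translation": [0, 0, 0], "twist": [0, 0, 0]},
    {"translation": [0, 0, 0], "twist": [0, 0, 0]}
  ]
}}

```text
t: 45.6
tool_pos: [0.5701, -0.109, 0.2392]
orientation: [-180.0, 0.0, 90.0]
ft_force: [0.6, 0.1, -2.7]
finger_gap: 0.063
gripper_force: 30.0
```

>>> {"op": "jog_arm", "data": {
  "series": [
    {"translation": [0.0015, 0, 0.03], "twist": [0, 0, 0]},
    {"translation": [0, 0, 0.025], "twist": [0, 0, 0]},
    {"translation": [0, 0, 0.015], "twist": [0, 0, 0]},
    {"translation": [0, 0, 0.012], "twist": [0, 0, 0]},
    {"translation": [0, 0, 0.009], "twist": [0, 0, 0]},
    {"translation": [0, 0, 0], "twist": [0, 0, 0]},
    {"translation": [0, 0, 0], "twist": [0, 0, 0]},
    {"translation": [0, 0, 0], "twist": [0, 0, 0]}
  ]
}}

```text
t: 46.6
tool_pos: [0.5706, -0.1066, 0.149]
orientation: [180.0, 0.0, 90.0]
ft_force: [-1.7, -0.6, -3.3]
finger_gap: 0.063
gripper_force: 30.0
```

>>> {"op": "jog_arm", "data": {
  "series": [
    {"translation": [0, 0, 0.004], "twist": [0, 0, 0]},
    {"translation": [0, 0, 0], "twist": [0, 0, 0]},
    {"translation": [0, 0, 0], "twist": [0, 0, 0]}
  ]
}}

```text
t: 46.98
tool_pos: [0.5705, -0.1064, 0.1444]
orientation: [180.0, 0.0, 90.0]
ft_force: [0.2, -1.3, -2.8]
finger_gap: 0.0629
gripper_force: 30.0
```

Release, rise, back off to the right, and look.

>>> {"op": "jog_arm", "data": {
  "series": [
    {"translation": [0, 0, 0.001], "twist": [0, 0, 0]},
    {"translation": [0, 0, 0], "twist": [0, 0, 0]},
    {"translation": [0, 0, 0], "twist": [0, 0, 0]},
    {"translation": [0, 0, 0], "twist": [0, 0, 0]},
    {"translation": [0, 0, -0.02], "twist": [0, 0, 0]},
    {"translation": [0, 0, -0.05], "twist": [0, 0, 0]},
    {"translation": [0, 0, -0.06], "twist": [0, 0, 0]},
    {"translation": [0, 0, -0.06], "twist": [0, 0, 0]}
  ],
  "hand": 1
}}

```text
t: 47.98
tool_pos: [0.5701, -0.1062, 0.3353]
orientation: [180.0, 0.0, 90.0]
ft_force: [0.3, -0.5, -0.1]
finger_gap: 0.094
gripper_force: 0.0
```

>>> {"op": "jog_arm", "data": {
  "series": [
    {"translation": [-0.05, -0.02, -0.02], "twist": [0, 0, 0]},
    {"translation": [-0.05, -0.02, -0.02], "twist": [0, 0, 0]},
    {"translation": [-0.05, -0.02, -0.02], "twist": [0, 0, 0]},
    {"translation": [-0.05, -0.02, -0.02], "twist": [0, 0, 0]},
    {"translation": [-0.05, -0.02, -0.02], "twist": [0, 0, 0]},
    {"translation": [0, 0, 0], "twist": [0, 0, 0]},
    {"translation": [0, 0, 0], "twist": [0, 0, 0]}
  ]
}}

```text
t: 48.85
tool_pos: [0.4705, -0.356, 0.4331]
orientation: [-180.0, -0.1, 90.0]
ft_force: [-1.1, -0.1, 0.3]
finger_gap: 0.094
gripper_force: 0.0
```

Run:
```python
from h import *
t=camera('top'); save(t,'top7.png'); s=camera('scene')
a=cv2.resize(t['image'][180:380,120:390],(405,300)); b=cv2.resize(s['image'][180:380,130:400],(405,300))
cv2.imwrite('pics/m7.png',cv2.resize(np.vstack([a,b]),(800,593))[:,:,::-1] if 0 else np.hstack([a[:,:400],b[:,:400]])[:,:,::-1])
```

```text
(no output)
```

View pics/m7.png

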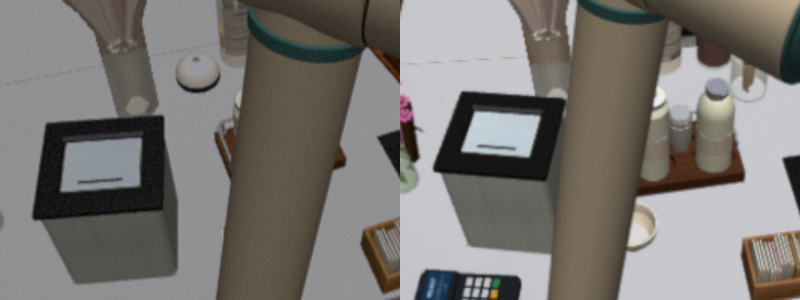

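The flap is shut at (100,163). Both bottles and the shaker stand upright in the caddy, and the cup and the stirrers are in place. Handing in.

```bash
python3 -c "
from cell import order; print(order.sign_off())"
```

```text
the job is handed in; nothing more can be done
None
```

The job is done and handed in at about 49 s: the jar is in the bin with the flap shut, and the shaker and both sauce bottles stand upright in their wells, with the cup and stirrers where they were.

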